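Lock the rooftop valve box and put its key in the dish

TASK

Lock the valve box: turn its key clockwise until the bolt is fully thrown, then turn it back by feel to the one position where it comes out, draw it out and put it in the terracotta dish. Be gentle: stop turning as soon as you feel a stop, never force the key or yank on it while it is held, and leave the other things where they are.

Things in the scene. Friction and masses are not known exactly. Their poses are not given: they have to be found in the camera images.
- key_head (a point): Centre of the key's head, the part to grip: blue plastic slab 28 mm wide (key's x), 8 mm thick (key's y: grip across this), 28 mm high (z). A round steel neck, 5 mm across and 20 mm long, joins it to the bit. 30 g. At the start the key stands upright in the lock, part-turned, the head's underside 14 mm above the brass lock face.
- key_foot (a point): Underside of the key's bit, 41 mm below the head's centre. Bit: flat steel, 16 mm along x, 4 mm along y, 9 mm high. It has about 0.1 rad of play each way in the turning plug. Except at its release position (to about 0.1 rad) it is held under the lock face after 2 mm of lift; there it lifts freely and is clear once 16 mm up. Over 20 N of pull while it is held counts as yanking.
- lock_axis (a point): Point on the turning axis, on top of the round brass lock face (42 mm across), 118 mm above the counter, in a grey case 66 x 66 mm. Carries the valve box's yaw; the bolt is thrown to its -y. Key yaw in this frame: about -0.58 rad at the start, about -1.3 with the bolt fully thrown. Release position: a hard stop anticlockwise, anywhere from -0.3 to +0.5, unknown beforehand: feel for it.
- bolt (a joint): Travel of the steel bolt (m): 0 drawn back, 0.012 fully thrown into the dark keeper on the other leaf, where it stops hard. It starts drawn back or nearly so, slides stiffly and stays where the key leaves it: turning the key clockwise (seen from above) throws it, turning back does not draw it. Moving it takes about 0.06 N m on the key.
- cam: Hidden cam of the lock, in the case, turning with the key (its x is along the key's x, up to the play); origin on the turning axis, 18 mm below the top of the lock face. Its pin, 20 mm off the axis, throws the bolt and meets the stop at either end of the turn. Over 12 N on it (0.24 N m on the key) counts as forcing. Nothing to grasp.
- valve_box: Fixed concrete box with two green steel leaves, 206 x 266 mm, top 100 mm above the counter; origin: centre of its underside. The lock axis is 35 mm from its centre towards its +y. Nothing on it stands higher than the lock face but the key and a 21 mm lifting bail 90 mm to -y.
- dish: Round terracotta dish, loose, 148 mm across the rim, 30 mm high, walls 6 mm, inner floor 6 mm thick and 100 mm across. Origin: centre of its underside, on the counter. 400 g.
- plank_shelf: Fixed plank shelf along the back, top 70 mm above the counter, 110 mm deep, 1.25 m long; origin: under its centre, on the counter. A clear jar with a flip-top lid (104 mm high), a yellow scraper and two red clothespins lie loose on it, a steel spring clip sits on its front edge. Bystanders.
- pin_c: Red clothespin, 72 x 10 x 11 mm, lying on the counter beyond the dish; origin under its centre. Bystander.
- soap: Pink bar of soap 55 x 85 x 28 mm, on the counter to the right of the dish; origin under its centre. Bystander.
There are look-alikes about, which are no part of the job. Of the things shaped like the part that bears key_head, the blue one is meant. Several things have the shape of the dish; the one meant has the colours described above.

How it is judged:
On the way, in this order (a step that is already met when the one before it is completed fails the run):
1. the bolt is fully thrown (value of joint bolt above 0.0105 m), for 0.2 s.
2. the key is out of the lock, bolt still thrown (value of joint bolt above 0.0105 m and z of key_head in the frame of lock_axis above 0.044 m), for 0.1 s.
At the end, for the whole second after the job is handed in: The bolt is fully thrown (over 10.5 of its 12 mm) and the key lies at rest in the dish: its head centre within 80 mm of the dish centre in plan, under 70 mm above the counter, the key resting on the dish, and the dish still level (within 0.1 rad) (value of joint bolt above 0.0105 m and horizontal distance between key_head and dish below 0.08 m and height (world z) of key_head below 0.07 m and contact force between key and dish above 0.05 N and linear speed of key below 0.03 m/s and angle between dish's own z axis and vertical below 0.1 rad); the robot touches nothing.
It fails at once if the key is forced against a stop of the lock (cam over 12 N, that is 0.24 N m on the key) (contact force between cam and anything else above 12 N).
It fails at once if the key is yanked against the lock face (over 20 N) while it is held (contact force between key and lock_face above 20 N).
It fails at once if a bystander is moved by more than 30 mm (distance of any of jar, scraper, pin_a, pin_b, pin_c, soap from where it was at the start of the episode above 0.03 m).
It fails at once if the dish is pushed more than 40 mm (distance of dish from where it was at the start of the episode above 0.04 m).
It also fails if it takes over 72 s, if anything falls off the work surface, if the arm or the gripper's body presses on something with over 40 N, if the wrist force passes 120 N, or if a joint passes its speed limit or range.

ROBOT

A 7-joint arm with a two-finger parallel gripper is mounted at the origin on the work surface. World frame = base frame: x ahead of the robot, y to its left, z up, the work surface at z = 0. Lengths are in m, angles in rad, forces in N, time in s.
With the tool pointing down it reaches from about 0.4 to 0.85 m from the base axis. Payload 4.5 kg.
Tool frame: the origin (TCP) lies between the finger pads; the fingertips stand 19 mm ahead of it and the grasp point (between the pads) is the TCP (r.tips_ahead is the distance from the TCP to the fingertips, in m); z points along the fingers, y is the line along which they close (so a half turn about z gives the same grasp; the last joint's range is limited). The gripper opens to 88 mm and grips with 3 to 60 N. Pads are 18 mm wide; open, the fingers measure 123 mm over their backs; the gripper's body (75 mm by 187 mm) begins 45 mm behind the grasp point.
Start: joints at [1.263, 0.689, -0.195, 1.565, 0.157, 0.902, -0.215], TCP at [0.21, -0.589, 0.258] pointing down, gripper open.
Joint ranges: [-3.01, 3.01], [-0.46, 2.08], [-1.47, 1.51], [0.13, 2.56], [-1, 4.14], [0.04, 2.09], [-2.66, 2.66]. Speed limits (rad/s): [2.57, 2.57, 3.14, 3.14, 3.14, 3.14, 3.14].

INTERFACE

Orientations are given as a unit quaternion [x, y, z, w].
In Python, from plant import r, cams, models gives the robot as it stands. The module is installed in compiled form; this text tells all that it offers.
- The arm moves only by the tool jog_arm, never from a script. Its arguments are lists of equal length, an entry for each row: "turn": the turn, a rotation vector about the tool's x, y, z in rad, a list of three; "translation": the shift along the tool's x, y, z in m, a list of three; "grip": the closure, from 0 (fully open) to 1 (shut). In form: {"turn": [[ax, ay, az], ...], "translation": [[tx, ty, tz], ...], "grip": [grip, ...]}. A call has 1 to 20 rows; each row is the pose to reach, as a shift and turn from the pose commanded when the call began, along the tool's axes at that moment; what a row does not reach only later rows make up. A row lasts 1/8 s, in which the tool goes at most 62.5 mm and 10.7 degrees, less where a joint would pass 70% of its speed; a pose out of reach is approached as far as the arm can. A call with a gripper value outside its range is refused whole. The fingers move at their own pace and stop on an object; "force" is the grip in N (left out, the last holds). Time passes only in rows, so rows that repeat a pose let the fingers close. It gives the time, the measured TCP pose, the force, the opening and the grip force at its end, in the units of the state.
- r.get_state(): the state, without advancing time (a new reading comes with each control period).
- cams.snapshot(name): name is "side" or "top" or "wrist"; returns the picture (420x560x3 uint8, red, green, blue); there is no depth.
- cams.camera_params(name): a dict with "fx", "fy", "cx", "cy" (pixels), "k1" (the pictures are not rectified: a ray, as slopes to the right and down, at radius r is drawn at 1 + k1 r^2 times it, then the intrinsics apply), "eye" and "orientation" of the camera in the world. Camera axes: x right, y up, looking along -z (the intrinsics and any distortion apply to the point x, -y, -z); pixel columns grow to the right and rows downward; lengths in m; the calibration is good to about 2 mm. A picture is of the moment at which its call begins: read the wrist's pose just before it. camera_params takes no time and is no camera call; for the wrist camera it gives the pose at the moment of the call.
- r.finish_job(): hands the job in; it is judged then, once.
Trained networks look in the newest picture that a camera, given by its name, has taken for a name from the list of things; names that differ only in an ending like _2 or _b are one class to them, and where a whole thing is asked for, a point or a joint stands for the part that bears it (a point fixed in the world has none). Each returns a list of dicts, best first, with "p" (0 to 1); they miss things now and then, are a little off and sometimes report something else, mostly with a low value. They report only what shows in the picture. A call takes as long as a camera call. They do not tell look-alikes from the thing itself.
- models.find_in(camera, name): "position" ([x, y, z] in m, in world coordinates, good to about 4 mm: the middle of the surface that is visible of it).
- models.masks_of(camera, name): "pixels" (420x560 bool, what is visible of it).
- models.place_of(camera, name): "position" ([x, y, z] in m, in world coordinates, good to about 4 mm: a listed point, or the origin of a listed thing).
The state is a dict: "clock": time; "q": joint angles; "qd": joint speeds; "joint_torque": joint torques, N m; "tool_pos": TCP position; "eef_rot": TCP orientation; "contact_force": force on the tool from outside, world axes, zero at the start; "moment": the same for the moment, N m; "opening": opening from 0.0 (shut) to 1.0 (fully open); "finger_force": force on a finger pad.
Only numpy, scipy, OpenCV 4.12 (cv2) and the standard library are available. Lean on these libraries where they do the work, as an engineer would, in place of code of your own. Each camera call takes 0.05 s, during which the arm holds its last target. There are 200 camera calls.

## Working session

There is one attempt and no reset: what is moved stays moved. The work goes in short steps, Python scripts to look and compute and a tool call to move; the robot and the scene stay as the last step left them, time stands still between calls to the robot, and variables do not carry over. Pictures are saved under pics/ and viewed, at most 10 in all, crops included, and the job is handed in when it is done.

Besides the shell and the picture viewer there is one more tool, called after ">>>" in YAML: its name, and indented under it one key for each argument. jog_arm: Moves the arm, as the interface text tells. Its arguments: {"type":"object","properties":{"turn":{"type":"array"},"translation":{"type":"array"},"grip":{"type":"array"},"force":{"type":"number"}},"required":["turn","translation","grip"]}

```bash
mkdir -p pics
cat > h.py <<'E'
import numpy as np, cv2
from scipy.spatial.transform import Rotation as R
from plant import r,cams,models
def ray(P,u,v):
    x=(u-P['cx'])/P['fx'];y=(v-P['cy'])/P['fy'];rd=np.hypot(x,y);s=rd
    for _ in range(20): s=rd/(1+P['k1']*s*s)
    k=s/rd if rd>0 else 1
    d=np.array([x*k,-y*k,-1]);return R.from_quat(P['orientation']).apply(d)
def atz(P,u,v,z):
    d=ray(P,u,v);e=np.array(P['eye']);return e+d*(z-e[2])/d[2]
def proj(P,p):
    c=R.from_quat(P['orientation']).inv().apply(np.array(p)-P['eye']);x=c[0]/-c[2];y=-c[1]/-c[2];k=1+P['k1']*(x*x+y*y)
    return P['fx']*x*k+P['cx'],P['fy']*y*k+P['cy']
def save(n,im): cv2.imwrite(f'pics/{n}.png',im[:,:,::-1])
E
python3 - <<'E'
from h import *
np.set_printoptions(precision=4,suppress=True)
for c in ['top','side']:
    im=cams.snapshot(c);save(c+'0',im);P=cams.camera_params(c);print(c,P)
    for n in ['key_head','lock_axis','dish','valve_box','soap','pin_c']:
        for d in models.place_of(c,n)[:4]: print(n,round(d['p'],2),np.round(d['position'],4),np.round(proj(P,d['position']),0))
print(r.get_state())
E
```

```text
top {'fx': 462.4670870112315, 'fy': 462.4670870112315, 'cx': 283.7325178145318, 'cy': 213.30041507431227, 'k1': -0.05225201057822675, 'eye': array([ 0.3648, -0.1128,  1.2752]), 'orientation': array([ 0.0621, -0.0614, -0.6988,  0.71  ])}
key_head 0.49 [0.5188 0.1407 0.1464] [182. 230.]
key_head 0.4 [0.3555 0.2083 0.0437] [162. 296.]
lock_axis 0.62 [0.5208 0.1457 0.1177] [182. 231.]
lock_axis 0.61 [ 0.5489 -0.425  -0.0007] [396. 230.]
dish 0.91 [ 0.5433 -0.2689 -0.0001] [341. 231.]
dish 0.81 [ 0.3459 -0.2142  0.0036] [321. 303.]
valve_box 0.56 [ 0.5303  0.105  -0.001 ] [206. 233.]
soap 0.98 [ 0.5461 -0.4269  0.0018] [397. 231.]
pin_c 0.67 [ 0.6869 -0.2703 -0.0039] [341. 181.]
side {'fx': 405.5700533629349, 'fy': 405.5700533629349, 'cx': 287.1936187277248, 'cy': 208.7976623829818, 'k1': -0.10403074592729533, 'eye': array([0.3656, 0.5247, 0.6881]), 'orientation': array([-0.0734,  0.4078,  0.8975, -0.1512])}
key_head 0.66 [0.3525 0.2076 0.043 ] [362. 388.]
key_head 0.53 [0.5183 0.1377 0.146 ] [280. 291.]
lock_axis 0.82 [0.5208 0.1432 0.1163] [278. 304.]
dish 0.72 [ 0.3456 -0.2172  0.0003] [399. 234.]
dish 0.62 [ 0.5444 -0.2666 -0.0013] [325. 205.]
valve_box 0.93 [0.5328 0.1117 0.0006] [279. 324.]
soap 0.61 [ 0.5513 -0.4275  0.0054] [338. 169.]
pin_c 0.5 [ 0.6863 -0.2691  0.001 ] [275. 193.]
{'clock': 0.7, 'q': array([ 1.2628,  0.6891, -0.1946,  1.5653,  0.1573,  0.9025, -0.2151]), 'qd': array([-0.0002, -0.0011, -0.0006, -0.0016,  0.0002,  0.0011, -0.0009]), 'joint_torque': array([  0.0004, -52.7362,  -1.2665, -15.3721,  -0.0518,  -0.0007,
         0.    ]), 'tool_pos': array([ 0.2095, -0.5889,  0.2578]), 'eef_rot': array([0.9854, 0.1701, 0.    , 0.0001]), 'contact_force': array([ 0.6319,  0.109 , -0.11  ]), 'moment': array([-0.0216, -0.0105, -0.0098]), 'finger_force': 0.0, 'opening': 0.9996910598225702}
```

Run:
```python
import cv2
a=cv2.imread('pics/top0.png')
t=cv2.resize(a[130:330,110:430],(800,500),interpolation=cv2.INTER_CUBIC)
cv2.imwrite('pics/topc.png',t)
b=cv2.imread('pics/side0.png')
cv2.imwrite('pics/sidec.png',cv2.resize(b[150:420,180:480],(660,594),interpolation=cv2.INTER_CUBIC))
```

```text
(no output)
```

View pics/topc.png

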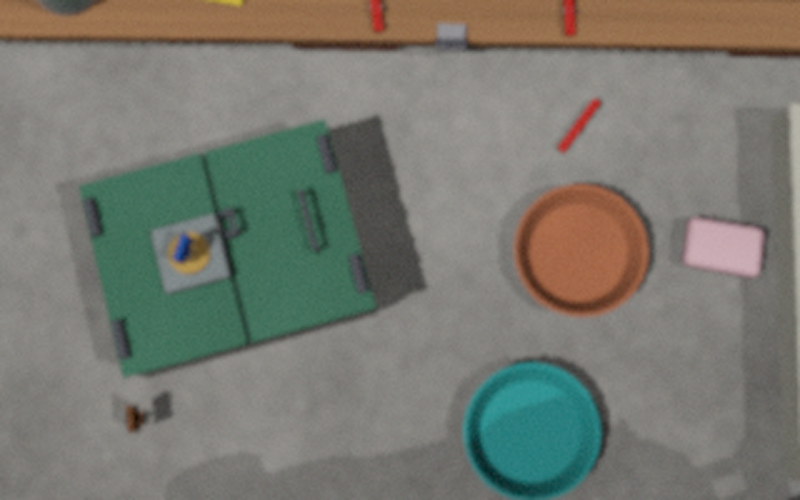

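View pics/sidec.png

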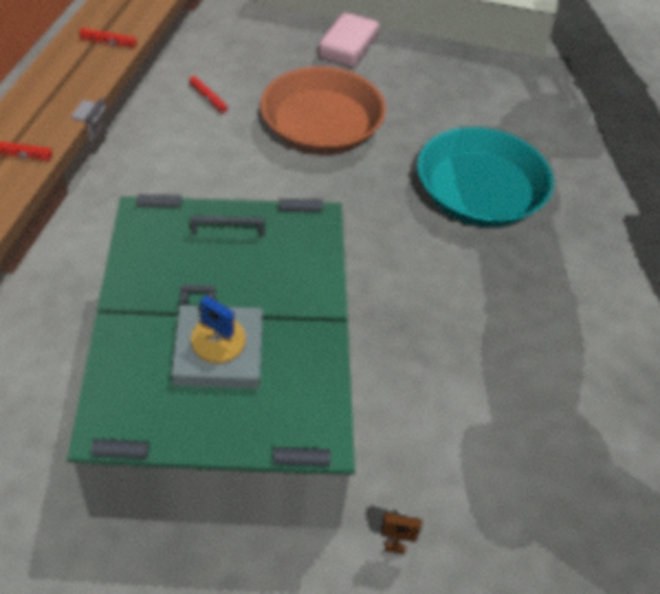

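The blue key stands in the brass lock (crop 182,248; full picture 183,229). The brown key at crop 135,418 on the counter is a look-alike. The terracotta dish is at crop 583,248 (full 343,229) and the teal one at crop 533,430 is a decoy. The crop confirms the blue key and the terracotta dish as the ones meant.

```bash
cat >> h.py <<'E'
def rel(target,yaw):
    "tool-frame shift and z-turn to reach target with tool x at world yaw, tool down"
    s=r.get_state();Rt=R.from_quat(s['eef_rot'])
    goal=R.from_euler('z',yaw)*R.from_euler('x',np.pi)
    return Rt.inv().apply(np.array(target)-s['tool_pos']),(Rt.inv()*goal).as_rotvec()
E
python3 - <<'E'
from h import *
np.set_printoptions(precision=4,suppress=True)
P=cams.camera_params('top')
c=[atz(P,110+u/2.5,130+v/2.5,.1)[:2] for u,v in [(80,185),(325,122),(378,310),(125,375)]]
print(c,np.mean(c,0))
for a,b in [(1,0),(2,3)]: d=c[a]-c[b]; print(np.arctan2(-d[1],d[0])-np.pi/2, np.linalg.norm(d), 'dir',d)
for a,b in [(0,3),(1,2)]: d=c[a]-c[b]; print(np.arctan2(d[1],d[0]),np.linalg.norm(d))
print(rel([.5205,.1435,.25],-.34), rel([.5205,.1435,.146],-.34))
E
```

```text
[array([0.5912, 0.2593]), array([0.6623, 0.006 ]), array([ 0.4665, -0.0543]), array([0.3963, 0.2002])] [0.5291 0.1028]
-0.2737807740899729 0.26311323933245884 dir [ 0.0711 -0.2533]
-0.26925430752515367 0.2639664327646283 dir [ 0.0702 -0.2545]
0.2945256239903803 0.20367668884697912
0.2985547195000017 0.20489056797204563
(array([ 0.5385, -0.5858,  0.0077]), array([ 0.0001, -0.    ,  0.6818])) (array([ 0.5385, -0.5858,  0.1117]), array([ 0.0001, -0.    ,  0.6818]))
```

>>> jog_arm:
  turn:
    - [0, 0, 0.16]
    - [0, 0, 0.32]
    - [0, 0, 0.48]
    - [0, 0, 0.64]
    - [0, 0, 0.64]
    - [0, 0, 0.64]
    - [0, 0, 0.64]
    - [0, 0, 0.64]
    - [0, 0, 0.64]
    - [0, 0, 0.64]
    - [0, 0, 0.64]
    - [0, 0, 0.64]
    - [0, 0, 0.64]
    - [0, 0, 0.64]
    - [0, 0, 0.64]
    - [0, 0, 0.64]
    - [0, 0, 0.64]
  translation:
    - [0.04, -0.04, 0]
    - [0.08, -0.08, 0]
    - [0.12, -0.12, 0]
    - [0.16, -0.16, 0]
    - [0.2, -0.2, 0]
    - [0.24, -0.245, 0]
    - [0.28, -0.29, 0]
    - [0.32, -0.335, 0]
    - [0.36, -0.38, 0]
    - [0.4, -0.425, 0]
    - [0.44, -0.47, 0]
    - [0.48, -0.515, 0]
    - [0.52, -0.56, 0]
    - [0.5385, -0.586, 0]
    - [0.5385, -0.586, 0]
    - [0.5385, -0.586, 0]
    - [0.5385, -0.586, 0]
  grip: [0.4, 0.4, 0.4, 0.4, 0.4, 0.4, 0.4, 0.4, 0.4, 0.4, 0.4, 0.4, 0.4, 0.4, 0.4, 0.4, 0.4]
  force: 10

```text
clock: 2.82
tool_pos: [0.5202, 0.1417, 0.2578]
eef_rot: [0.989, -0.15, -0.0, 0.001]
contact_force: [0.8, 0.1, 0.5]
opening: 0.599
finger_force: 0.0
```

Run:
```python
from h import *
np.set_printoptions(precision=4,suppress=True)
P=cams.camera_params('wrist');im=cams.snapshot('wrist');save('w1',im);print(P['eye'],r.get_state()['q'])
for n in ['key_head','lock_axis','key_foot']:
    for d in models.place_of('wrist',n)[:3]: print(n,round(d['p'],2),np.round(d['position'],4),np.round(proj(P,d['position']),0))
hsv=cv2.cvtColor(im,cv2.COLOR_RGB2HSV)
m=(cv2.inRange(hsv,(100,120,60),(130,255,255)))
ys,xs=np.nonzero(m);print('blue',len(xs),xs.mean(),ys.mean(),cv2.minAreaRect(np.c_[xs,ys].astype(np.float32)))
m=(cv2.inRange(hsv,(15,110,80),(35,255,255)));ys,xs=np.nonzero(m);print('brass',len(xs),cv2.minAreaRect(np.c_[xs,ys].astype(np.float32)))
```

```text
[0.5877 0.1207 0.3839] [-0.4121  0.5763  0.0971  1.8341 -0.0777  0.7353 -2.1446]
key_head 0.67 [0.5225 0.1429 0.1432] [274. 210.]
key_head 0.58 [0.3474 0.2023 0.043 ] [271. 321.]
key_foot 0.52 [0.5328 0.1069 0.0011] [298. 164.]
key_foot 0.19 [0.5209 0.1399 0.1448] [277. 211.]
blue 342 277.67836257309943 211.93567251461988 ((277.5, 211.5), (39.0, 9.0), 90.0)
brass 1932 ((186.1280975341797, 234.5965576171875), (587.3460693359375, 214.69686889648438), 41.76029968261719)
```

View pics/w1.png

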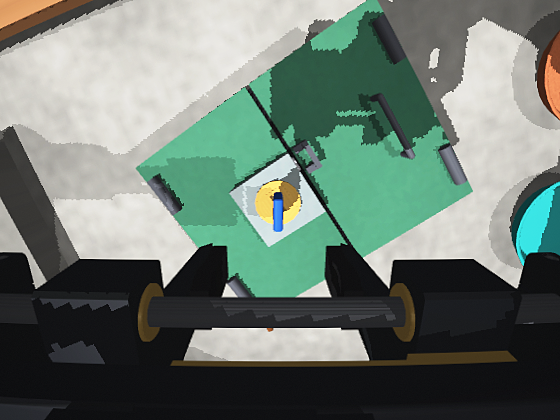

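The wrist view shows the blue key at (278,212), upright in the picture, so the tool x-axis is along the key. Joint 7 is at -2.14 and turning clockwise lowers it, so I take the grasp half a turn round.

>>> jog_arm:
  turn:
    - [0, 0, -0.17]
    - [0, 0, -0.35]
    - [0, 0, -0.53]
    - [0, 0, -0.71]
    - [0, 0, -0.89]
    - [0, 0, -1.07]
    - [0, 0, -1.25]
    - [0, 0, -1.43]
    - [0, 0, -1.61]
    - [0, 0, -1.79]
    - [0, 0, -1.97]
    - [0, 0, -2.15]
    - [0, 0, -2.33]
    - [0, 0, -2.51]
    - [0, 0, -2.69]
    - [0, 0, -2.87]
    - [0, 0, -3.05]
    - [0, 0, -3.14]
    - [0, 0, -3.14]
    - [0, 0, -3.14]
  translation:
    - [0, 0, 0]
    - [0, 0, 0]
    - [0, 0, 0]
    - [0, 0, 0]
    - [0, 0, 0]
    - [0, 0, 0]
    - [0, 0, 0]
    - [0, 0, 0]
    - [0, 0, 0]
    - [0, 0, 0]
    - [0, 0, 0]
    - [0, 0, 0]
    - [0, 0, 0]
    - [0, 0, 0]
    - [0, 0, 0]
    - [0, 0, 0]
    - [0, 0, 0]
    - [0, 0, 0]
    - [0, 0, 0]
    - [0, 0, 0]
  grip: [0.4, 0.4, 0.4, 0.4, 0.4, 0.4, 0.4, 0.4, 0.4, 0.4, 0.4, 0.4, 0.4, 0.4, 0.4, 0.4, 0.4, 0.4, 0.4, 0.4]

```text
clock: 5.52
tool_pos: [0.5205, 0.1435, 0.2577]
eef_rot: [0.15, 0.989, -0.0, 0.0]
contact_force: [0.2, 0.4, -0.3]
opening: 0.603
finger_force: 0.0
```

```bash
cat > look.py <<'E'
import sys
from h import *
np.set_printoptions(precision=4,suppress=True)
P=cams.camera_params('wrist');im=cams.snapshot('wrist');save(sys.argv[1],im);s=r.get_state();print(s['q'],s['tool_pos'],R.from_quat(s['eef_rot']).as_matrix()[:2,0])
for n in ['key_head','lock_axis']:
    for d in models.place_of('wrist',n)[:3]: print(n,round(d['p'],2),np.round(d['position'],4),np.round(proj(P,d['position']),0))
hsv=cv2.cvtColor(im,cv2.COLOR_RGB2HSV)
def big(m,roi=None):
    n,l,st,c=cv2.connectedComponentsWithStats(m);return l
u,v=np.round(proj(P,[.5205,.142,.14])).astype(int)
W=np.zeros(im.shape[:2],np.uint8);W[max(0,v-60):v+60,max(0,u-60):u+60]=255
b=cv2.inRange(hsv,(100,120,40),(130,255,255))&W
ys,xs=np.nonzero(b);print('blue',len(xs),cv2.minAreaRect(np.c_[xs,ys].astype(np.float32)),xs.min(),xs.max(),ys.min(),ys.max())
m=cv2.inRange(hsv,(15,100,40),(35,255,255))&W
m=cv2.morphologyEx(m,cv2.MORPH_OPEN,np.ones((3,3)));ys,xs=np.nonzero(m)
e=cv2.fitEllipse(cv2.convexHull(np.c_[xs,ys].astype(np.float32)));print('brass',len(xs),e,atz(P,*e[0],.118))
for vv in range(v-40,v+50,6):
    q=np.nonzero(b[vv])[0]
    if len(q)>2: print(vv,q.min(),q.max(),'pt at z=.16',atz(P,(q.min()+q.max())/2,vv,.16)[:2])
print('axis proj',proj(P,[.5205,.142,.16]),proj(P,[.5205,.142,.118]))
cv2.imwrite('pics/%s_c.png'%sys.argv[1],cv2.resize(im[max(0,v-60):v+60,max(0,u-80):u+80,::-1],(800,600),interpolation=cv2.INTER_CUBIC))
E
python3 look.py w2
```

```text
[ 0.1284  0.6849 -0.8249  1.8049  0.6183  0.9309  0.2987] [0.5205 0.1436 0.2577] [-0.955   0.2967]
key_head 0.9 [0.5185 0.1395 0.1402] [271. 210.]
key_head 0.64 [0.3495 0.2024 0.0435] [282.  15.]
lock_axis 0.84 [0.5148 0.1402 0.1179] [271. 199.]
lock_axis 0.49 [0.5304 0.1052 0.0038] [251. 197.]
blue 351 ((272.5, 213.5), (39.0, 9.0), 90.0) 268 277 194 233
brass 1230 ((272.498046875, 203.95376586914062), (43.9932746887207, 45.38066101074219), 97.15840911865234) [0.5195 0.1401 0.118 ]
195 269 275 pt at z=.16 [0.502  0.1457]
201 268 276 pt at z=.16 [0.5066 0.1443]
207 268 276 pt at z=.16 [0.5113 0.1428]
213 268 277 pt at z=.16 [0.5161 0.1417]
219 268 276 pt at z=.16 [0.5207 0.1398]
225 268 276 pt at z=.16 [0.5255 0.1383]
231 268 276 pt at z=.16 [0.5304 0.1368]
axis proj (np.float64(274.5360614822836), np.float64(217.99905620559065)) (np.float64(274.77355825355215), np.float64(204.32379762993068))
```

View pics/w2_c.png

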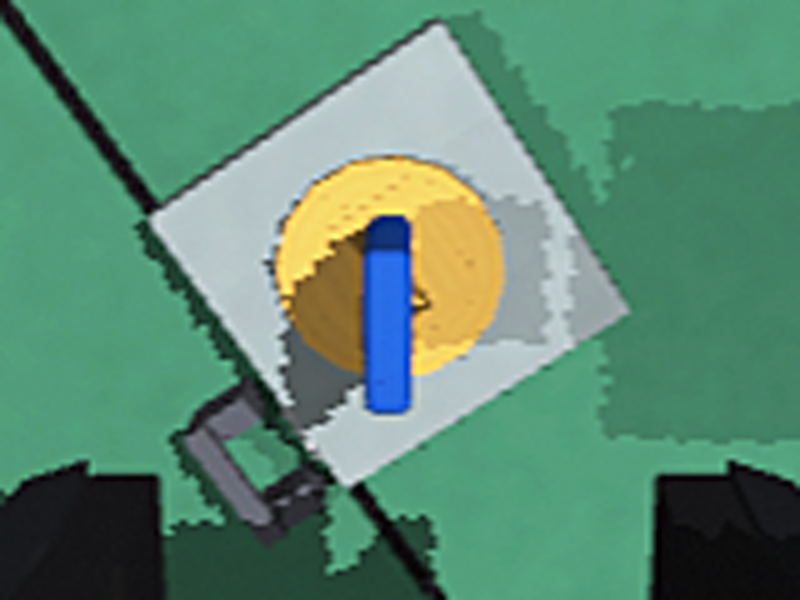

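>>> jog_arm:
  turn:
    - [0, 0, 0]
    - [0, 0, 0]
    - [0, 0, 0]
    - [0, 0, 0]
    - [0, 0, 0]
    - [0, 0, 0]
    - [0, 0, 0]
    - [0, 0, 0]
    - [0, 0, 0]
    - [0, 0, 0]
    - [0, 0, 0]
    - [0, 0, 0]
  translation:
    - [0, -0.0036, 0]
    - [0, -0.0036, 0.03]
    - [0, -0.0036, 0.06]
    - [0, -0.0036, 0.085]
    - [0, -0.0036, 0.1]
    - [0, -0.0036, 0.111]
    - [0, -0.0036, 0.111]
    - [0, -0.0036, 0.111]
    - [0, -0.0036, 0.111]
    - [0, -0.0036, 0.111]
    - [0, -0.0036, 0.111]
    - [0, -0.0036, 0.111]
  grip: [0.4, 0.4, 0.4, 0.4, 0.5, 0.6, 0.7, 0.8, 0.9, 1, 1, 1]
  force: 8

```text
clock: 7.18
tool_pos: [0.5198, 0.1405, 0.1472]
eef_rot: [0.149, 0.989, 0.0, 0.001]
contact_force: [-1.2, -0.6, 5.5]
opening: 0.089
finger_force: 8.0
```

```bash
cat > st.py <<'E'
from h import *
np.set_printoptions(precision=4,suppress=True)
s=r.get_state();x=R.from_quat(s['eef_rot']).as_matrix()[:,0]
print(s['clock'],s['tool_pos'],'keyyaw_lock',np.arctan2(-x[1],-x[0])-.283,'F',s['contact_force'],'M',s['moment'],'op',s['opening']*88,'ff',s['finger_force'],'q',s['q'])
E
python3 st.py
```

```text
7.175 [0.5198 0.1405 0.1472] keyyaw_lock -0.5827576459028572 F [-1.1654 -0.5906  5.5332] M [-0.0633 -0.12    0.0191] op 7.815851529287187 ff 8.00019094356685 q [ 0.0524  0.8255 -0.691   1.911   0.8064  0.7065  0.1424]
```

Gripped (7.8 mm opening at 8 N). The light grip also limits the torque I can apply. Now turn clockwise.

>>> jog_arm:
  turn:
    - [0, 0, 0.05]
    - [0, 0, 0.1]
    - [0, 0, 0.15]
    - [0, 0, 0.2]
    - [0, 0, 0.25]
    - [0, 0, 0.3]
    - [0, 0, 0.35]
    - [0, 0, 0.4]
    - [0, 0, 0.4]
  translation:
    - [0, 0, -0.0005]
    - [0, 0, -0.0005]
    - [0, 0, -0.0005]
    - [0, 0, -0.0005]
    - [0, 0, -0.0005]
    - [0, 0, -0.0005]
    - [0, 0, -0.0005]
    - [0, 0, -0.0005]
    - [0, 0, -0.0005]
  grip: [1, 1, 1, 1, 1, 1, 1, 1, 1]

```text
clock: 8.3
tool_pos: [0.5197, 0.1407, 0.1473]
eef_rot: [0.342, 0.94, 0.0, 0.0]
contact_force: [1.6, 0.9, 0.2]
opening: 0.09
finger_force: 8.0
```

```bash
python3 st.py
```

```text
8.3 [0.5197 0.1407 0.1473] keyyaw_lock -0.9818468860906637 F [1.5767 0.8569 0.2248] M [ 0.1907 -0.282   0.0239] op 7.946364066784298 ff 8.000368159264326 q [-0.0041  0.7993 -0.5868  1.9137  0.717   0.6482 -0.1731]
```

>>> jog_arm:
  turn:
    - [0, 0, 0.04]
    - [0, 0, 0.08]
    - [0, 0, 0.12]
    - [0, 0, 0.16]
    - [0, 0, 0.2]
    - [0, 0, 0.23]
  translation:
    - [0, 0, 0]
    - [0, 0, 0]
    - [0, 0, 0]
    - [0, 0, 0]
    - [0, 0, 0]
    - [0, 0, 0]
  grip: [1, 1, 1, 1, 1, 1]

```text
clock: 9.05
tool_pos: [0.5197, 0.1407, 0.1473]
eef_rot: [0.449, 0.893, 0.0, 0.0]
contact_force: [2.4, 1.8, 1.1]
opening: 0.095
finger_force: 8.0
```

```bash
python3 st.py
```

```text
9.05 [0.5197 0.1407 0.1473] keyyaw_lock -1.2146996319248344 F [2.364  1.7972 1.1225] M [ 0.5173 -0.7346  0.1571] op 8.348419456840892 ff 8.000192970612261 q [-0.039   0.7861 -0.5242  1.9155  0.6586  0.6166 -0.3506]
```

>>> jog_arm:
  turn:
    - [0, 0, 0.01]
    - [0, 0, 0.02]
    - [0, 0, 0.03]
    - [0, 0, 0.03]
  translation:
    - [0, 0, 0]
    - [0, 0, 0]
    - [0, 0, 0]
    - [0, 0, 0]
  grip: [1, 1, 1, 1]

```text
clock: 9.55
tool_pos: [0.5196, 0.1406, 0.1473]
eef_rot: [0.462, 0.887, 0.0, 0.0]
contact_force: [3.3, 3.2, 1.4]
opening: 0.091
finger_force: 8.0
```

```bash
python3 st.py
```

```text
9.55 [0.5196 0.1406 0.1473] keyyaw_lock -1.2428192582554556 F [3.3456 3.1906 1.4141] M [ 0.6699 -0.7918  0.0969] op 7.992306678129226 ff 8.000378888100386 q [-0.0432  0.7845 -0.5166  1.9158  0.6512  0.6131 -0.3716]
```

>>> jog_arm:
  turn:
    - [0, 0, 0.01]
    - [0, 0, 0.02]
    - [0, 0, 0.03]
    - [0, 0, 0.03]
  translation:
    - [0, 0, 0]
    - [0, 0, 0]
    - [0, 0, 0]
    - [0, 0, 0]
  grip: [1, 1, 1, 1]

```text
clock: 10.05
tool_pos: [0.5195, 0.1405, 0.1473]
eef_rot: [0.475, 0.88, 0.0, 0.0]
contact_force: [3.3, 3.2, 2.0]
opening: 0.09
finger_force: 8.0
```

```bash
python3 st.py
```

```text
10.05 [0.5195 0.1405 0.1473] keyyaw_lock -1.2728542163469838 F [3.346  3.2122 2.0278] M [ 0.7674 -0.8672  0.124 ] op 7.90752296558174 ff 8.000160595402122 q [-0.0479  0.7829 -0.5083  1.9162  0.6432  0.6093 -0.394 ]
```

>>> jog_arm:
  turn:
    - [0, 0, 0.01]
    - [0, 0, 0.02]
    - [0, 0, 0.03]
    - [0, 0, 0.03]
  translation:
    - [0, 0, 0]
    - [0, 0, 0]
    - [0, 0, 0]
    - [0, 0, 0]
  grip: [1, 1, 1, 1]

```text
clock: 10.55
tool_pos: [0.5195, 0.1404, 0.1473]
eef_rot: [0.488, 0.873, 0.0, 0.0]
contact_force: [3.1, 3.7, 2.6]
opening: 0.094
finger_force: 8.0
```

```bash
python3 st.py
```

```text
10.55 [0.5195 0.1404 0.1473] keyyaw_lock -1.3029224231918801 F [3.1037 3.7152 2.554 ] M [ 0.8057 -0.8421  0.047 ] op 8.250927472921772 ff 8.000336308032274 q [-0.0525  0.7814 -0.5001  1.9165  0.6351  0.6055 -0.4163]
```

>>> jog_arm:
  turn:
    - [0, 0, 0.01]
    - [0, 0, 0.02]
    - [0, 0, 0.03]
    - [0, 0, 0.03]
  translation:
    - [0, 0, 0]
    - [0, 0, 0]
    - [0, 0, 0]
    - [0, 0, 0]
  grip: [1, 1, 1, 1]

```text
clock: 11.05
tool_pos: [0.5194, 0.1404, 0.1473]
eef_rot: [0.501, 0.865, 0.0, 0.0]
contact_force: [2.9, 4.0, 2.9]
opening: 0.088
finger_force: 8.0
```

```bash
python3 st.py
python3 - <<'E'
from h import *
im=cams.snapshot('side');save('s1',im)
P=cams.camera_params('side');print(np.round(proj(P,[.5205,.14,.118])))
for d in models.masks_of('side','bolt')[:2]: print(d['p'],np.argwhere(d['pixels']).mean(0),d['pixels'].sum())
a=cv2.imread('pics/s1.png');cv2.imwrite('pics/s1c.png',np.hstack([cv2.resize(cv2.imread('pics/side0.png')[260:345,230:330],(400,340),interpolation=cv2.INTER_CUBIC),cv2.resize(a[260:345,230:330],(400,340),interpolation=cv2.INTER_CUBIC)]))
E
```

```text
11.05 [0.5194 0.1404 0.1473] keyyaw_lock -1.332836421245086 F [2.9185 4.0261 2.8522] M [ 0.8133 -0.9451  0.0992] op 7.746001567665152 ff 8.000336866825819 q [-0.0572  0.7799 -0.4918  1.9168  0.627   0.6017 -0.4386]
[279. 302.]
```

View pics/s1c.png

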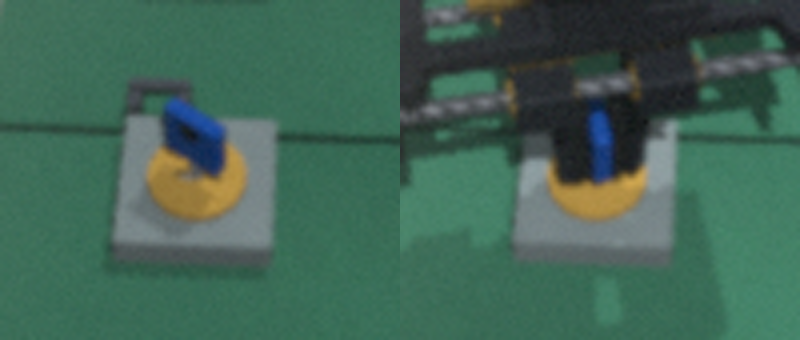

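The fingers hide the bolt in this picture, while the key head has visibly turned. I average the moment readings to get a clean torque.

```bash
cat > avg.py <<'E'
from h import *
np.set_printoptions(precision=4,suppress=True)
A=[]
for i in range(6):
    s=r.get_state();A.append(np.r_[s['contact_force'],s['moment'],s['opening']*88]);cams.snapshot('wrist')
A=np.array(A);x=R.from_quat(s['eef_rot']).as_matrix()[:,0]
print(s['clock'],s['tool_pos'],'keyyaw',np.arctan2(-x[1],-x[0])-.283,'mean',A.mean(0),'std',A.std(0))
E
python3 avg.py
```

```text
11.4 [0.5195 0.1404 0.1473] keyyaw -1.3327692738204315 mean [ 3.0973  3.8231  4.0642  0.8279 -0.8817  0.0831  8.0813] std [0.4376 0.4385 0.4788 0.0228 0.0235 0.0384 0.1581]
```

>>> jog_arm:
  turn:
    - [0, 0, 0.01]
    - [0, 0, 0.02]
    - [0, 0, 0.02]
  translation:
    - [0, 0, -0.0003]
    - [0, 0, -0.0005]
    - [0, 0, -0.0005]
  grip: [1, 1, 1]

```text
clock: 11.82
tool_pos: [0.5192, 0.1401, 0.1474]
eef_rot: [0.51, 0.86, -0.0, -0.0]
contact_force: [3.1, 3.7, 1.1]
opening: 0.096
finger_force: 8.0
```

```bash
python3 avg.py
```

```text
12.075 [0.5192 0.1401 0.1474] keyyaw -1.3532205352280433 mean [ 3.6878  3.9193  1.1861  0.8306 -0.9239  0.0726  8.1962] std [0.4969 0.41   0.5058 0.0212 0.0167 0.0156 0.1755]
```

>>> jog_arm:
  turn:
    - [0, 0, 0.01]
    - [0, 0, 0.02]
    - [0, 0, 0.03]
    - [0, 0, 0.03]
  translation:
    - [0, 0, 0]
    - [0, 0, 0]
    - [0, 0, 0]
    - [0, 0, 0]
  grip: [1, 1, 1, 1]

```text
clock: 12.62
tool_pos: [0.5191, 0.1401, 0.1474]
eef_rot: [0.523, 0.852, -0.0, -0.0]
contact_force: [4.4, 3.9, 1.1]
opening: 0.093
finger_force: 8.0
```

```bash
python3 avg.py
```

```text
12.875 [0.5191 0.1401 0.1474] keyyaw -1.383137496299755 mean [ 3.4756  4.0326  1.3835  0.8211 -0.9181  0.1269  8.2396] std [0.5911 0.1659 0.3231 0.027  0.0212 0.0289 0.15  ]
```

>>> jog_arm:
  turn:
    - [0, 0, 0.01]
    - [0, 0, 0.02]
    - [0, 0, 0.02]
  translation:
    - [0, 0, 0]
    - [0, 0, 0]
    - [0, 0, 0]
  grip: [1, 1, 1]

```text
clock: 13.3
tool_pos: [0.5191, 0.1402, 0.1474]
eef_rot: [0.531, 0.847, -0.0, -0.0]
contact_force: [3.6, 3.4, -0.5]
opening: 0.099
finger_force: 8.0
```

```bash
python3 avg.py
```

```text
13.55 [0.5191 0.1401 0.1474] keyyaw -1.402755718028897 mean [ 3.1411  3.881  -1.0165  0.8234 -0.8452  0.1112  8.4704] std [0.9143 0.3351 0.7808 0.0273 0.0274 0.0223 0.2093]
```

The torque has levelled off at about 0.12 N m, up from about 0.075 while the bolt slid. The pads are also starting to twist on the head, so this is the stop and the bolt is thrown. Now turn back, quickly to just short of -0.3, then by feel.

>>> jog_arm:
  turn:
    - [0, 0, -0.04]
    - [0, 0, -0.1]
    - [0, 0, -0.16]
    - [0, 0, -0.22]
    - [0, 0, -0.28]
    - [0, 0, -0.34]
    - [0, 0, -0.4]
    - [0, 0, -0.46]
    - [0, 0, -0.52]
    - [0, 0, -0.58]
    - [0, 0, -0.64]
    - [0, 0, -0.7]
    - [0, 0, -0.76]
    - [0, 0, -0.82]
    - [0, 0, -0.88]
    - [0, 0, -0.94]
    - [0, 0, -0.98]
    - [0, 0, -1.0]
    - [0, 0, -1.0]
  translation:
    - [0, 0.0007, 0]
    - [0, 0.0007, 0]
    - [0, 0.0007, 0]
    - [0, 0.0007, 0]
    - [0, 0.0007, 0]
    - [0, 0.0007, 0]
    - [0, 0.0007, 0]
    - [0, 0.0007, 0]
    - [0, 0.0007, 0]
    - [0, 0.0007, 0]
    - [0, 0.0007, 0]
    - [0, 0.0007, 0]
    - [0, 0.0007, 0]
    - [0, 0.0007, 0]
    - [0, 0.0007, 0]
    - [0, 0.0007, 0]
    - [0, 0.0007, 0]
    - [0, 0.0007, 0]
    - [0, 0.0007, 0]
  grip: [1, 1, 1, 1, 1, 1, 1, 1, 1, 1, 1, 1, 1, 1, 1, 1, 1, 1, 1]

```text
clock: 15.98
tool_pos: [0.5194, 0.1398, 0.1474]
eef_rot: [0.06, 0.998, -0.001, -0.001]
contact_force: [-0.1, 0.3, -0.1]
opening: 0.087
finger_force: 8.0
```

```bash
python3 avg.py
```

```text
16.225 [0.5197 0.1399 0.1475] keyyaw -0.40308075823063694 mean [-0.2444  0.3271 -0.048   0.1653 -0.1373 -0.0248  7.8202] std [0.4104 0.2763 0.3995 0.0699 0.0302 0.0133 0.1903]
```

>>> jog_arm:
  turn:
    - [0, 0, -0.03]
    - [0, 0, -0.06]
    - [0, 0, -0.09]
    - [0, 0, -0.12]
  translation:
    - [0, 0, 0]
    - [0, 0, 0]
    - [0, 0, 0]
    - [0, 0, 0]
  grip: [1, 1, 1, 1]
  force: 6

```text
clock: 16.77
tool_pos: [0.52, 0.1402, 0.1476]
eef_rot: [-0.001, 1.0, -0.0, -0.0]
contact_force: [0.4, -0.5, 0.8]
opening: 0.088
finger_force: 6.0
```

```bash
python3 avg.py
```

```text
17.025 [0.5199 0.1403 0.1476] keyyaw -0.28306743174573173 mean [-0.2191 -1.2887  0.524  -0.2519 -0.1202 -0.0163  7.899 ] std [0.4482 0.6619 0.267  0.0333 0.015  0.0193 0.2125]
```

>>> jog_arm:
  turn:
    - [0, 0, -0.03]
    - [0, 0, -0.06]
    - [0, 0, -0.08]
  translation:
    - [0, 0, 0]
    - [0, 0, 0]
    - [0, 0, 0]
  grip: [1, 1, 1]

```text
clock: 17.45
tool_pos: [0.5199, 0.1405, 0.1477]
eef_rot: [-0.041, 0.999, -0.0, -0.0]
contact_force: [-1.1, -2.6, -0.3]
opening: 0.089
finger_force: 6.0
```

```bash
python3 avg.py
```

```text
17.7 [0.5199 0.1405 0.1477] keyyaw -0.2028707585072568 mean [-0.9178 -1.9861 -0.1981 -0.3562 -0.0232  0.0029  7.8847] std [0.5848 0.4182 0.3513 0.0331 0.025  0.0252 0.2176]
```

>>> jog_arm:
  turn:
    - [0, 0, -0.03]
    - [0, 0, -0.06]
    - [0, 0, -0.08]
  translation:
    - [0, 0, 0]
    - [0, 0, 0]
    - [0, 0, 0]
  grip: [1, 1, 1]

```text
clock: 18.12
tool_pos: [0.52, 0.1405, 0.1477]
eef_rot: [-0.081, 0.997, -0.0, -0.0]
contact_force: [-1.2, -1.7, 0.3]
opening: 0.089
finger_force: 6.0
```

```bash
python3 avg.py
```

```text
18.375 [0.5199 0.1405 0.1477] keyyaw -0.12291807222290091 mean [-0.8063 -1.8714 -0.3548 -0.4372  0.0471  0.0105  7.7829] std [0.3696 0.4286 0.3584 0.0306 0.0442 0.0303 0.0875]
```

>>> jog_arm:
  turn:
    - [0, 0, -0.03]
    - [0, 0, -0.06]
    - [0, 0, -0.08]
  translation:
    - [0, 0, 0]
    - [0, 0, 0]
    - [0, 0, 0]
  grip: [1, 1, 1]

```text
clock: 18.8
tool_pos: [0.52, 0.1405, 0.1477]
eef_rot: [-0.121, 0.993, -0.0, -0.0]
contact_force: [-0.9, -2.2, -0.2]
opening: 0.091
finger_force: 6.0
```

```bash
python3 avg.py
```

```text
19.05 [0.52   0.1405 0.1477] keyyaw -0.04296923658331003 mean [-0.7541 -2.2867 -0.3471 -0.5075  0.071  -0.0115  7.7895] std [0.322  0.5519 0.4348 0.0331 0.0387 0.032  0.1628]
```

>>> jog_arm:
  turn:
    - [0, 0, -0.03]
    - [0, 0, -0.06]
    - [0, 0, -0.08]
  translation:
    - [0, 0, 0]
    - [0, 0, 0]
    - [0, 0, 0]
  grip: [1, 1, 1]

```text
clock: 19.48
tool_pos: [0.5201, 0.1404, 0.1477]
eef_rot: [-0.16, 0.987, -0.0, 0.0]
contact_force: [-1.0, -2.8, -0.6]
opening: 0.09
finger_force: 6.0
```

```bash
python3 avg.py
```

```text
19.725 [0.5201 0.1405 0.1477] keyyaw 0.03698572093262703 mean [-0.4142 -2.9337 -0.2296 -0.6171 -0.0501 -0.0114  7.8955] std [0.5177 0.3453 0.2607 0.0173 0.0385 0.045  0.207 ]
```

>>> jog_arm:
  turn:
    - [0, 0, -0.03]
    - [0, 0, -0.06]
    - [0, 0, -0.08]
  translation:
    - [0, 0, 0]
    - [0, 0, 0]
    - [0, 0, 0]
  grip: [1, 1, 1]

```text
clock: 20.15
tool_pos: [0.5201, 0.1406, 0.1477]
eef_rot: [-0.199, 0.98, -0.0, 0.0]
contact_force: [0.4, -3.0, -0.1]
opening: 0.094
finger_force: 6.0
```

```bash
python3 avg.py
```

```text
20.4 [0.5201 0.1406 0.1477] keyyaw 0.1170264439004835 mean [ 0.1549 -3.1645  0.1716 -0.6738 -0.1443 -0.0906  7.9703] std [0.5599 0.4276 0.5557 0.0313 0.0124 0.033  0.2633]
```

>>> jog_arm:
  turn:
    - [0, 0, -0.015]
    - [0, 0, -0.03]
    - [0, 0, -0.03]
  translation:
    - [0, 0, 0]
    - [0, 0, 0]
    - [0, 0, 0]
  grip: [1, 1, 1]

```text
clock: 20.82
tool_pos: [0.52, 0.1407, 0.1477]
eef_rot: [-0.214, 0.977, 0.0, 0.0]
contact_force: [0.9, -2.4, 0.5]
opening: 0.096
finger_force: 6.0
```

```bash
python3 avg.py
```

```text
21.075 [0.52   0.1407 0.1477] keyyaw 0.14722848104035757 mean [ 0.4704 -2.8869 -0.0996 -0.5965 -0.1582 -0.1173  8.4672] std [0.4274 0.4311 0.5111 0.0256 0.0257 0.0326 0.1131]
```

The stop is felt at a key yaw of about 0.11: torque 0.12 N m and the pads twisting. I back off to relieve the torque and re-centre, then lift a few millimetres to test.

>>> jog_arm:
  turn:
    - [0, 0, 0.03]
    - [0, 0, 0.06]
    - [0, 0, 0.06]
    - [0, 0, 0.06]
    - [0, 0, 0.06]
    - [0, 0, 0.06]
    - [0, 0, 0.06]
  translation:
    - [0.0002, -0.0005, 0]
    - [0.0002, -0.0005, 0]
    - [0.0002, -0.0005, 0]
    - [0.0002, -0.0005, -0.001]
    - [0.0002, -0.0005, -0.002]
    - [0.0002, -0.0005, -0.003]
    - [0.0002, -0.0005, -0.004]
  grip: [1, 1, 1, 1, 1, 1, 1]

```text
clock: 22.0
tool_pos: [0.5199, 0.1402, 0.1518]
eef_rot: [-0.184, 0.983, 0.0, -0.0]
contact_force: [0.4, -0.5, -2.9]
opening: 0.089
finger_force: 6.0
```

```bash
python3 avg.py
```

```text
22.25 [0.52   0.1402 0.1518] keyyaw 0.08731760782029752 mean [ 0.0054 -1.1399 -1.4326 -0.2504 -0.129  -0.028   7.9193] std [0.3253 0.4279 0.7696 0.0133 0.053  0.0337 0.1366]
```

>>> jog_arm:
  turn:
    - [0, 0, 0]
    - [0, 0, 0]
    - [0, 0, 0]
    - [0, 0, 0]
  translation:
    - [0, 0, -0.002]
    - [0, 0, -0.004]
    - [0, 0, -0.006]
    - [0, 0, -0.006]
  grip: [1, 1, 1, 1]

```text
clock: 22.8
tool_pos: [0.5202, 0.1405, 0.1581]
eef_rot: [-0.184, 0.983, 0.0, 0.0]
contact_force: [0.6, -1.3, -0.6]
opening: 0.091
finger_force: 6.0
```

```bash
python3 avg.py
python3 - <<'E'
from h import *
im=cams.snapshot('side')
cv2.imwrite('pics/s2c.png',cv2.resize(im[250:345,230:330,::-1],(600,570),interpolation=cv2.INTER_CUBIC))
E
```

```text
23.05 [0.5201 0.1403 0.1578] keyyaw 0.08739584360086683 mean [ 0.4938 -0.7588 -0.1807  0.0177 -0.1755 -0.0252  7.9787] std [0.4426 0.6092 0.3768 0.0414 0.0311 0.0262 0.1251]
```

View pics/s2c.png

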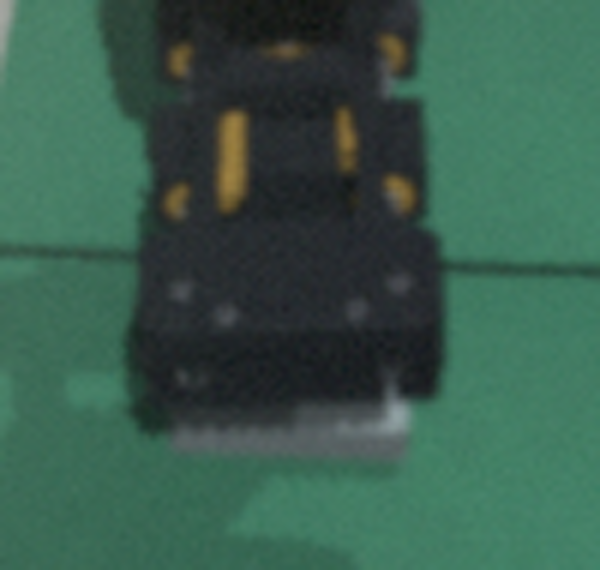

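The gripper blocks this view, but the lift is nearly force-free 10 mm up, so the key has released. I grip more firmly and draw it clear.

>>> jog_arm:
  turn:
    - [0, 0, 0]
    - [0, 0, 0]
    - [0, 0, 0]
    - [0, 0, 0]
    - [0, 0, 0]
    - [0, 0, 0]
    - [0, 0, 0]
    - [0, 0, 0]
    - [0, 0, 0]
  translation:
    - [0, 0, -0.001]
    - [0, 0, -0.006]
    - [0, 0, -0.012]
    - [0, 0, -0.02]
    - [0, 0, -0.035]
    - [0, 0, -0.055]
    - [0, 0, -0.08]
    - [0, 0, -0.1]
    - [0, 0, -0.1]
  grip: [1, 1, 1, 1, 1, 1, 1, 1, 1]
  force: 15

```text
clock: 24.28
tool_pos: [0.5208, 0.1407, 0.2596]
eef_rot: [-0.184, 0.983, 0.0, 0.002]
contact_force: [-0.1, -0.2, 0.1]
opening: 0.086
finger_force: 15.0
```

```bash
python3 st.py
python3 - <<'E'
from h import *
P=cams.camera_params('wrist');im=cams.snapshot('wrist');u,v=map(int,proj(P,[.52,.14,.118]));print(u,v)
cams.snapshot('top')
for c in ['wrist','top']:
    for d in models.place_of(c,'key_head')[:2]+models.place_of(c,'dish')[:3]: print(c,d['p'],d['position'])
a=im[:,:,::-1][max(0,v-130):v+200,max(0,u-200):u+200];cv2.imwrite('pics/w3.png',cv2.resize(a,None,fx=1.8,fy=1.8))
s=r.get_state();print(rel([.5435,-.268,.2577],-.19+np.pi),rel([.5435,-.268,.2577],-.19+np.pi))
E
```

```text
24.275 [0.5208 0.1407 0.2596] keyyaw_lock 0.0868914319533663 F [-0.1361 -0.1928  0.1318] M [ 0.0782 -0.1478  0.0006] op 7.546296895361811 ff 14.999941239366308 q [ 0.2127  0.7365 -0.9901  1.8033  0.7262  1.0103  0.8688]
275 201
wrist 0.97 [0.3501, 0.2096, 0.0418]
wrist 0.86 [0.5203, 0.1397, 0.2542]
top 0.52 [0.3548, 0.2088, 0.0432]
top 0.83 [0.5469, -0.2668, -0.0036]
top 0.8 [0.3492, -0.2123, 0.0005]
(array([ 0.12534598, -0.38876407, -0.00058471]), array([-5.36332748e-04, -1.58532866e-03,  5.60323496e-01])) (array([ 0.12534598, -0.38876407, -0.00058471]), array([-5.36332748e-04, -1.58532866e-03,  5.60323496e-01]))
```

View pics/w3.png

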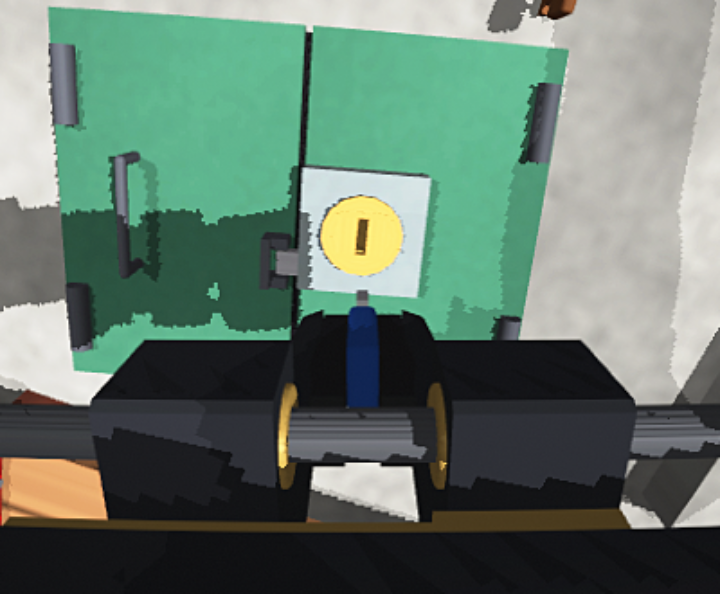

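The wrist view shows the key held by its blue head (crop 362,350), the lock slot empty at (361,236), and the bolt bridging into the keeper at (287,262). Now to the terracotta dish.

>>> jog_arm:
  turn:
    - [0, 0, 0.04]
    - [0, 0, 0.1]
    - [0, 0, 0.16]
    - [0, 0, 0.22]
    - [0, 0, 0.28]
    - [0, 0, 0.34]
    - [0, 0, 0.4]
    - [0, 0, 0.46]
    - [0, 0, 0.52]
    - [0, 0, 0.56]
    - [0, 0, 0.56]
    - [0, 0, 0.56]
    - [0, 0, 0.56]
    - [0, 0, 0.56]
    - [0, 0, 0.56]
  translation:
    - [0.006, -0.019, 0]
    - [0.016, -0.05, 0]
    - [0.03, -0.093, 0]
    - [0.045, -0.14, 0]
    - [0.06, -0.187, 0]
    - [0.075, -0.233, 0]
    - [0.09, -0.28, 0]
    - [0.106, -0.33, 0]
    - [0.119, -0.37, 0]
    - [0.126, -0.389, 0]
    - [0.126, -0.389, 0.04]
    - [0.126, -0.389, 0.08]
    - [0.126, -0.389, 0.12]
    - [0.126, -0.389, 0.15]
    - [0.126, -0.389, 0.15]
  grip: [1, 1, 1, 1, 1, 1, 1, 1, 1, 1, 1, 1, 1, 1, 1]

```text
clock: 26.45
tool_pos: [0.5415, -0.2671, 0.1058]
eef_rot: [0.094, 0.996, 0.001, -0.002]
contact_force: [0.2, -0.4, 0.5]
opening: 0.089
finger_force: 15.0
```

```bash
python3 st.py
python3 - <<'E'
from h import *
im=cams.snapshot('side');P=cams.camera_params('side')
u,v=map(int,proj(P,[.544,-.268,.03]));cv2.imwrite('pics/s3.png',cv2.resize(im[v-60:v+60,u-75:u+75,::-1],None,fx=4,fy=4,interpolation=cv2.INTER_CUBIC))
E
```

```text
26.45 [ 0.5415 -0.2671  0.1058] keyyaw_lock -0.4719263043421059 F [ 0.1934 -0.361   0.5188] M [ 0.0468 -0.1767 -0.0374] op 7.808403373292507 ff 15.000023801112548 q [ 0.7791  0.9707 -0.74    1.7232  0.8691  0.8155  1.0001]
```

View pics/s3.png

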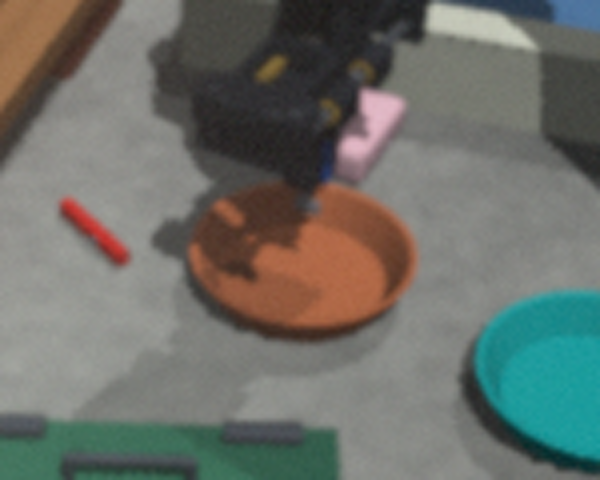

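The key's foot is at (310,205), over the middle of the terracotta dish. Lower, release and retreat.

>>> jog_arm:
  turn:
    - [0, 0, 0]
    - [0, 0, 0]
    - [0, 0, 0]
    - [0, 0, 0]
    - [0, 0, 0]
    - [0, 0, 0]
    - [0, 0, 0]
    - [0, 0, 0]
    - [0, 0, 0]
    - [0, 0, 0]
    - [0, 0, 0]
    - [0, 0, 0]
    - [0, 0, 0]
    - [0, 0, 0]
    - [0, 0, 0]
    - [0, 0, 0]
    - [0, 0, 0]
    - [0, 0, 0]
  translation:
    - [0, 0, 0.02]
    - [0, 0, 0.038]
    - [0, 0, 0.049]
    - [0, 0, 0.053]
    - [0, 0, 0.053]
    - [0, 0, 0.053]
    - [0, 0, 0.053]
    - [0, 0, 0.053]
    - [0, 0, 0.053]
    - [0, 0, 0.053]
    - [0, 0, 0.045]
    - [0, 0, 0.03]
    - [0, 0, 0.01]
    - [0, 0, -0.02]
    - [0, 0, -0.06]
    - [0, 0, -0.1]
    - [0, 0, -0.1]
    - [0, 0, -0.1]
  grip: [1, 1, 1, 1, 1, 1, 0.85, 0.7, 0.6, 0.5, 0.4, 0.4, 0.4, 0.4, 0.4, 0.4, 0.4, 0.4]

```text
clock: 28.75
tool_pos: [0.5429, -0.2683, 0.2081]
eef_rot: [0.095, 0.996, -0.0, -0.0]
contact_force: [0.4, -0.2, -0.1]
opening: 0.599
finger_force: 0.0
```

```bash
python3 st.py
python3 - <<'E'
from h import *
im=cams.snapshot('side');P=cams.camera_params('side')
for n in ['key_head','dish']:
    for d in models.place_of('side',n)[:3]: print(n,d['p'],d['position'])
u,v=map(int,proj(P,[.544,-.268,.03]));cv2.imwrite('pics/s4.png',cv2.resize(im[v-60:v+60,u-75:u+75,::-1],None,fx=4,fy=4,interpolation=cv2.INTER_CUBIC))
E
```

```text
28.75 [ 0.5429 -0.2683  0.2081] keyyaw_lock -0.4727199866400835 F [ 0.3888 -0.2488 -0.0736] M [-0.0047 -0.1317 -0.0368] op 52.691965776308706 ff 0.0 q [ 0.8269  0.8427 -0.8364  1.6578  0.7304  0.9814  1.1108]
key_head 0.67 [0.5318, -0.3077, 0.0117]
key_head 0.56 [0.3561, 0.2064, 0.0396]
dish 0.85 [0.5435, -0.2664, 0.0007]
dish 0.63 [0.3491, -0.2148, -0.0015]
```

View pics/s4.png

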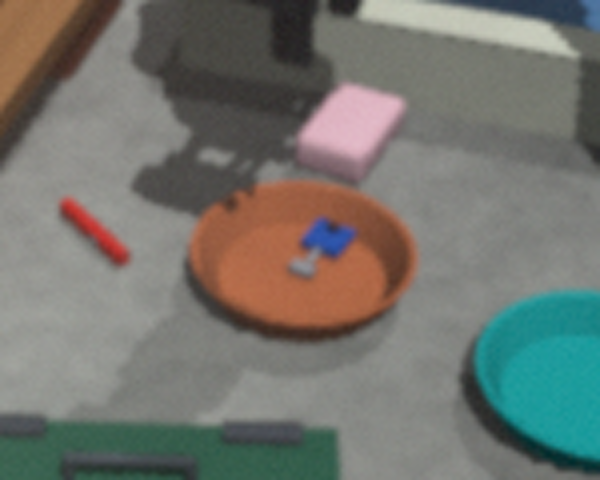

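The key lies flat in the terracotta dish, head at (328,238). The dish, soap and clothespin have not moved, so I hand in.

```bash
python3 -c "
from plant import r
print(r.finish_job())"
```

```text
the job is handed in; nothing more can be done
None
```

The bolt is thrown, and the key was drawn out at its release position and lies in the terracotta dish; the job is handed in, but the hand-in call returned no verdict.

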